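Unlock the lid stay and close the heel-stock chest

TASK

Shut the grey heel-stock chest so that grinding dust stays out of it. Draw the red knob at the knee of the folding stay gently up past centre, until the stay has clearly folded and the lid has come down a little, and let go; then take the lid by its bar handle, lower it under control and press it down until its spring catch snaps home. Feel your way and never force the stay or the lid so that the chest lurches on its soft rubber mounts; do not let the lid drop, and leave the polish tin, the brad jar and the shoe brush where they stand.

Things in the scene. Friction and masses are not known exactly. Their poses are not given: they have to be found in the camera images.
- chest: Grey sheet-steel chest, 300 (x) x 190 (y) mm, 100 mm high to its rim, 120 mm above the bench; origin under its centre. It floats on soft rubber mounts on a fixed plate: they give 1 mm per 3 N sideways, 1 mm per 2 N up or down. Its x runs along the hinge; the lid is hinged along the top of its +y side, its free edge is on the -y side. The folding stay is inside the -x end. Heel blocks fill its lowest 50 mm.
- stand (a point): Point of the fixed base plate where the chest's origin lies while its rubber mounts are at ease, 20 mm above the bench. The chest must keep within about 3 mm of it sideways, 4 mm upward and 8 mm downward.
- hinge (a point): On the lid's hinge line, half-way along it: 95 mm to +y of the chest's centre, at rim height. The hinge line runs along the chest's x.
- lid (a joint): Opening angle of the lid: 0 is fully shut on the rim, about 1.26 (72 deg) held open by the locked stay. It weighs 0.7 to 1 kg; its shell is 25 mm high. Its pivots are stiff: unlocked it stays put above about 1.0, but lower down its own weight can make it fall. A spring roller catch mid-way along the front edge stops it some 6 mm short of shut; a press of 9 to 13 N on that edge snaps it home.
- handle (a point): Middle of the steel bar handle on the lid's free edge: round bar 12 mm thick, parallel to the hinge, 110 mm clear between its two posts, 42 mm clear of the lid's edge (measured from the bar's middle line). 232 mm from the hinge line; 12 mm above rim height when the lid is shut.
- knob (a point): Middle of the red knob on the knee of the two-link steel stay: round pin 15 mm thick, 36 mm long, parallel to the hinge, standing inward (chest +x) from the stay. Locked, it is about rim high. To unlock it goes up and to chest -y, roughly 45 to 55 deg steep at first, then curving over flatter; the curve must be felt. It takes some 4 to 7 N along that curve; a pull across it only heaves the chest.
- knee (a joint): Bend of the stay at its knee: about -0.29 locked against its stop, 0 dead straight (centre), positive when lifted past centre; about 2.4 with the lid shut. Clearly folded from about 0.5, when the lid has come down to about 1.21; at 0.65 it is at about 1.17, at 0.85 at about 1.09. Past centre the knee stays folded when let go.
- tin_center (a point): Centre of a dark flat round polish tin, 88 mm wide, 30 mm high, on the bench behind the hinge side of the chest. Leave alone.
- jar_center (a point): Centre of an amber glass jar of brads, 60 mm wide, 85 mm high, on the bench to the -y side of the chest. Leave alone.
- brush_center (a point): Centre of a wooden shoe brush, 160 x 50 x 46 mm, on the bench to the -y side of the chest. Leave alone.

How it is judged:
By the outcome, as a careful person would: the job done as asked, in the order asked, and still so for the second after the job is handed in, with the robot touching nothing.
It also fails if it takes over 72 s, if anything falls off the work surface, if the arm or the gripper's body presses on something with over 40 N, if the wrist force passes 120 N, or if a joint passes its speed limit or range.

ROBOT

A 6-joint arm with a two-finger parallel gripper is mounted at the origin on the work surface. World frame = base frame: x ahead of the robot, y to its left, z up, the work surface at z = 0. Lengths are in m, angles in rad, forces in N, time in s.
With the tool pointing down it reaches from about 0.25 to 0.725 m from the base axis. Payload 9.7 kg.
Tool frame: the origin (TCP) lies on the centre line of the jaws, within the pads' length; the fingertips stand 8 mm ahead of it and the grasp point (between the pads) lies 11 mm behind it; z points along the fingers, y is the line along which they close (so a half turn about z gives the same grasp; the last joint's range is limited). The gripper opens to 85 mm and grips with 20 to 120 N. Pads are 22 mm wide; open, the fingers measure 114 mm over their backs; the gripper's body (76 mm by 85 mm) begins 54 mm behind the grasp point. The pads swing forward as they close: fully open they stand 13 mm farther back than shut.
Start: joints at [1.125, 0.087, 0.176, 1.66, 0, 1.571], TCP at [0.237, 0.496, 0.239] pointing down, gripper open.
Joint ranges: [-3.13, 3.13], [-0.85, 1.81], [-1.15, 1.24], [-2.2, 2.28], [-1.44, 1.52], [-3.14, 3.14]. Speed limits (rad/s): [2.22, 2.22, 2.57, 3.14, 3.14, 3.14].

INTERFACE

Orientations are given as a unit quaternion [x, y, z, w].
In Python, from bench import get_state, get_image, sign_off gives the robot as it stands.
- The arm moves only by the tool step_arm, never from a script. Its argument "moves" is a list of rows, each a list of 7 numbers: the turn, a rotation vector about the tool's x, y, z each as a share of 45 degrees, from -1 to 1, then the shift along the tool's x, y, z each as a share of 120 mm, from -1 to 1, then the closure, from -1 (fully open) to 1 (shut). A call has 1 to 8 rows; each row is the pose to reach, as a shift and turn from the pose commanded when the call began, along the tool's axes at that moment; what a row does not reach only later rows make up. A row lasts 1/12 s, in which the tool goes at most 41.7 mm and 7.16 degrees, less where a joint would pass 70% of its speed; a pose out of reach is approached as far as the arm can. A call with a number of a shift or a turn outside -1 to 1 is refused whole. A call with a gripper value outside its range is refused whole. The fingers move at their own pace and stop on an object; "newtons" is the grip in N (left out, the last holds). Time passes only in rows, so rows that repeat a pose let the fingers close. It gives the time, the measured TCP pose, the force, the opening and the grip force at its end, in the units of the state.
- get_state(): the state, without advancing time (a new reading comes with each control period).
- get_image(name): name is "side" or "top" or "wrist"; returns a dict with "frame" (420x560x3 uint8, red, green, blue), "fx", "fy", "cx", "cy" (pixels), "k1" (the pictures are not rectified: a ray, as slopes to the right and down, at radius r is drawn at 1 + k1 r^2 times it, then the intrinsics apply), "world_to_cam" (4x4, takes a point from world to camera coordinates). Camera axes: x right, y down, z forward; pixel columns grow to the right and rows downward; lengths in m; the calibration is good to about 2 mm. A picture is of the moment at which its call begins. There is no depth.
- sign_off(): hands the job in; it is judged then, once.
The state is a dict: "t": time; "joints": joint angles; "qd": joint speeds; "effort": joint torques, N m; "eef_pos": TCP position; "eef_rot": TCP orientation; "contact_force": force on the tool from outside, world axes, zero at the start; "torque": the same for the moment, N m; "width": finger opening in m; "finger_force": force on a finger pad.
Only numpy, scipy, OpenCV 4.12 (cv2) and the standard library are available. Lean on these libraries where they do the work, as an engineer would, in place of code of your own. Each camera call takes 0.05 s, during which the arm holds its last target. There are 200 camera calls.

## Working session

There is one attempt and no reset: what is moved stays moved. The work goes in short steps, Python scripts to look and compute and a tool call to move; the robot and the scene stay as the last step left them, time stands still between calls to the robot, and variables do not carry over. Pictures are saved under pics/ and viewed, at most 10 in all, crops included, and the job is handed in when it is done.

Besides the shell and the picture viewer there is one more tool, called after "Emit:" by a JSON object that holds its "method" and its "body". step_arm: Moves the arm, as the interface text tells. Shift numbers are shares of 120 mm and turn numbers shares of 45 degrees, none past 1 either way. Its arguments: {"type":"object","properties":{"moves":{"type":"array","items":{"type":"array","items":{"type":"number"}}},"newtons":{"type":"number"}},"required":["moves"]}

```bash
ls; mkdir -p pics; python3 - <<'E'
from bench import get_state,get_image
import cv2,numpy as np
s=get_state();print({k:np.round(v,3).tolist() for k,v in s.items()})
ims=[]
for n in("side","top","wrist"):
    d=get_image(n);np.savez(f"{n}0.npz",**d)
    cv2.imwrite(f"pics/{n}0.png",d["frame"][:,:,::-1])
    print(n,d["fx"],d["cx"],d["cy"],d["k1"],np.round(d["world_to_cam"],3).tolist())
E
```

```text
pics
{'t': 0.0, 'joints': [1.125, 0.087, 0.175, 1.66, 0.0, 1.571], 'qd': [0.001, -0.0, 0.0, -0.002, 0.001, -0.001], 'effort': [-0.002, -52.04, 46.48, 0.017, -0.0, 0.0], 'eef_pos': [0.237, 0.496, 0.239], 'eef_rot': [0.221, 0.975, -0.001, -0.0], 'contact_force': [0.317, -0.27, -0.022], 'torque': [-0.023, -0.029, -0.004], 'finger_force': 0.0, 'width': 0.085}
side 389.56166014277284 281.1329404438371 210.9322664456554 -0.019465238723257096 [[-0.493, 0.87, 0.003, 0.238], [0.834, 0.473, -0.284, -0.475], [-0.248, -0.138, -0.959, 1.286], [0.0, 0.0, 0.0, 1.0]]
top 429.33058905983694 280.210647580157 205.26162239408347 -0.11307973048177457 [[0.022, -0.999, -0.023, 0.077], [-0.997, -0.021, -0.072, 0.592], [0.072, 0.024, -0.997, 0.976], [0.0, 0.0, 0.0, 1.0]]
wrist 376.57070809572326 276.0813351494499 211.15220584212219 0.006597176783485495 [[0.432, 0.902, -0.001, -0.55], [0.858, -0.41, 0.309, -0.04], [0.278, -0.135, -0.951, 0.381], [0.0, 0.0, 0.0, 1.0]]
```

View pics/side0.png

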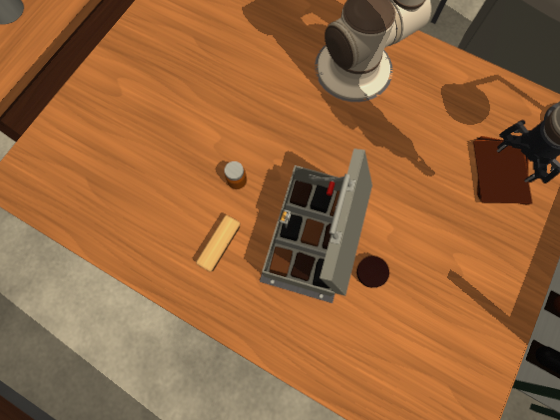

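View pics/top0.png

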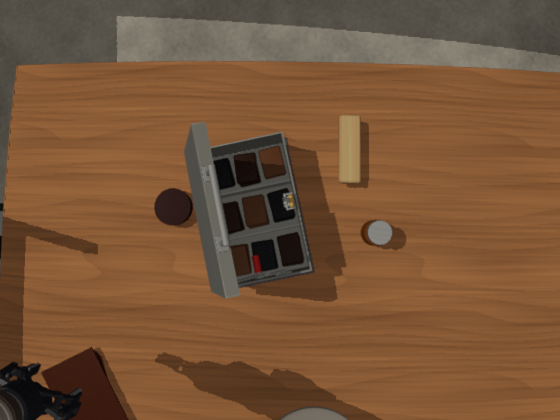

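The side and top views show the open lid. In the top view the red knob is at about (257,265), the handle bar runs from (211,175) to (227,243), and the front rim corners are at (312,271) and (284,134).

```bash
cat > h.py <<'E'
import numpy as np,cv2
from bench import get_state,get_image
def load(n,f=None):
    return dict(np.load(f)) if f else get_image(n)
def ray(d,uv):
    W=np.array(d["world_to_cam"]);a=np.array([(uv[0]-d["cx"])/d["fx"],(uv[1]-d["cy"])/d["fy"]])
    b=a.copy()
    for _ in range(20): b=a/(1+d["k1"]*(b@b))
    r=W[:3,:3].T@np.r_[b,1]; return -W[:3,:3].T@W[:3,3], r/np.linalg.norm(r)
def proj(d,p):
    c=np.array(d["world_to_cam"])@np.r_[p,1];s=c[:2]/c[2];s=s*(1+d["k1"]*(s@s))
    return np.array([d["cx"]+d["fx"]*s[0],d["cy"]+d["fy"]*s[1]])
def onz(d,uv,z):
    o,r=ray(d,uv);return o+r*(z-o[2])/r[2]
def tri(d1,u1,d2,u2):
    o1,r1=ray(d1,u1);o2,r2=ray(d2,u2)
    t=np.linalg.lstsq(np.c_[r1,-r2],o2-o1,rcond=None)[0]
    a,b=o1+r1*t[0],o2+r2*t[1];return (a+b)/2,np.linalg.norm(a-b)
def red(d,box=None):
    f=d["frame"].astype(int);m=(f[...,0]>110)&(f[...,1]<45)&(f[...,2]<45)
    n,l,s,c=cv2.connectedComponentsWithStats(m.astype(np.uint8))
    i=1+np.argmax(s[1:,4]) ;ys,xs=np.where(l==i)
    return c[i],s[i],np.c_[xs,ys]
E
python3 - <<'E'
from h import *
S=load(0,"side0.npz");T=load(0,"top0.npz")
P=[]
for d in(S,T):
    c,s,p=red(d);print(c,s);P.append((c,p))
print("knob",tri(S,P[0][0],T,P[1][0]))
for uv in((312,271),(284,134)): print(onz(T,uv,.12))
# tin, jar, brush
c1=cv2.resize(T["frame"][110:310,170:330],None,fx=3,fy=3,interpolation=cv2.INTER_CUBIC)
c2=cv2.resize(S["frame"][145:305,255:380],None,fx=3,fy=3,interpolation=cv2.INTER_CUBIC)
h=np.zeros((600,800,3),np.uint8);c1=c1[:600,:415];h[:c1.shape[0],:c1.shape[1]]=c1;c2=c2[:600,:375];h[:c2.shape[0],420:420+c2.shape[1]]=c2
cv2.imwrite("pics/crop.png",h[:,:,::-1])
E
```

```text
[330.35416667 187.3125    ] [327 182   7  12  48]Traceback (most recent call last):
  File "<stdin>", line 5, in <module>
  File "h.py", line 22, in red
    i=1+np.argmax(s[1:,4]) ;ys,xs=np.where(l==i)
        ~~~~~~~~~^^^^^^^^^
    return _wrapfunc(a, 'argmax', axis=axis, out=out, **kwds)
    return bound(*args, **kwds)
ValueError: attempt to get argmax of an empty sequence
```

```bash
sed -i 's/m=(f.*/m=(f[...,0]>70)\&(f[...,0]>3*f[...,1]+20)\&(f[...,0]>3*f[...,2]+20)/' h.py
python3 - <<'E'
from h import *
S=load(0,"side0.npz");T=load(0,"top0.npz")
P=[]
for d in(S,T):
    c,s,p=red(d);print(c,s,cv2.minAreaRect(p.astype(np.float32)));P.append((c,p))
print("knob",tri(S,P[0][0],T,P[1][0]))
for uv in((312,271),(284,134)): print(onz(T,uv,.12))
h=np.zeros((600,800,3),np.uint8)
h[:600,:420]=cv2.resize(T["frame"][110:310,180:320],None,fx=3,fy=3,interpolation=cv2.INTER_CUBIC)
h[:480,425:800]=cv2.resize(S["frame"][145:305,255:380],None,fx=3,fy=3,interpolation=cv2.INTER_CUBIC)
cv2.imwrite("pics/crop.png",h[:,:,::-1])
E
```

```text
[330.3030303  188.13636364] [327 182   8  13  66] ((330.1823425292969, 187.92942810058594), (5.314796447753906, 12.798896789550781), 12.528807640075684)
[256.39215686 263.19607843] [253 255   8  17 102] ((256.3269348144531, 263.1346130371094), (16.473756790161133, 6.079599857330322), 78.69007110595703)
knob (array([0.46071   , 0.13602461, 0.11997886]), np.float64(0.002878115417141941))
[0.44784101 0.01867195 0.12      ]
[0.73553523 0.08309798 0.12      ]
```

View pics/crop.png

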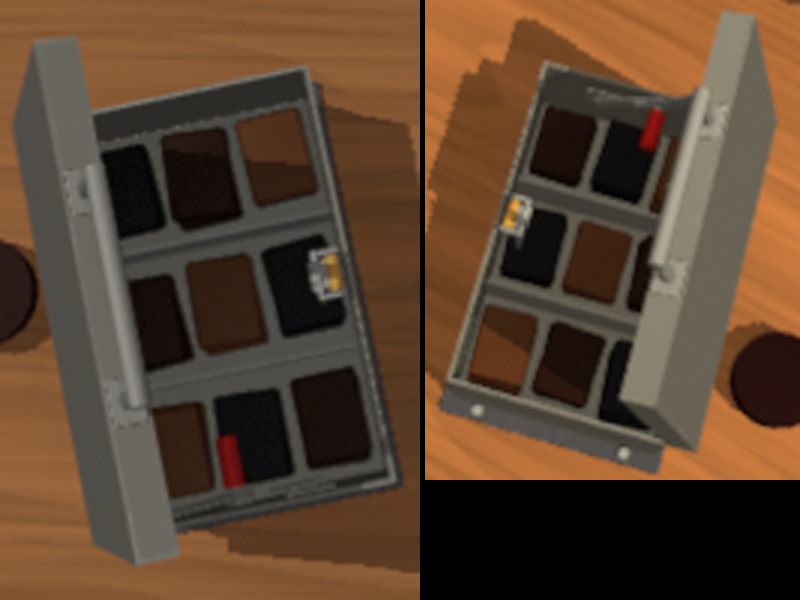

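The crops confirm the layout. The knob is at the near end at (256,263), the pin is parallel to the hinge, and the handle bar is clear of it. I estimate the chest yaw at about 12.6° from the corner spacing of 0.295 m against 0.300, and the knob height comes out at 0.120, as expected.

```bash
cat >> h.py <<'E'
from scipy.spatial.transform import Rotation as Ro
yaw=np.radians(12.6);ex=np.array([np.cos(yaw),np.sin(yaw),0]);ey=np.array([-np.sin(yaw),np.cos(yaw),0]);up=np.array([0,0,1.])
C=np.array([.571,.1436,.02]);H=C+.095*ey+.1*up
def chest(p):
    d=np.asarray(p)-C;return np.round([1e3*d@ex,1e3*d@ey,1e3*d[2]],1)
def world(x,y,z): return C+(x*ex+y*ey+z*up)/1e3
def tool(th):
    th=np.radians(th);z=np.sin(th)*ey-np.cos(th)*up
    x=-ex;return np.c_[x,np.cross(z,x),z]
def rel(p0,R0,p,R):
    return np.round(np.r_[Ro.from_matrix(R0.T@R).as_rotvec()/(np.pi/4),R0.T@(p-p0)/.12],3).tolist()
def now():
    s=get_state();return s["eef_pos"],Ro.from_quat(s["eef_rot"]).as_matrix(),s
E
python3 - <<'E'
from h import *
p0,R0,s=now();p0=np.array(p0)
R1=tool(0);w=np.array([.29,.2,.36]);print(np.linalg.norm(w-p0),rel(p0,R0,w,R1))
th=35;R2=tool(th);K=np.array([.4607,.136,.12]);print(chest(K))
G=K+.004*ex; pre=G+R2[:,2]*(.011-.11)
print(pre,rel(w,R1,pre,R2), rel(pre,R2,G+.011*R2[:,2],R2))
E
```

```text
0.3243005296174549 [-0.001, -0.0, -0.848, -1.462, -2.037, -1.008]
[-109.3   16.6  100. ]
[0.47699073 0.08145605 0.20109605] [-0.778, 0.0, 0.0, -1.305, -1.304, 1.324] [0.0, 0.0, 0.0, 0.0, -0.0, 0.917]
```

Emit:
{"method": "step_arm", "body": {"moves": [[0,0,-0.84,-0.73,-1,-0.6,0.2],[0,0,-0.84,-0.73,-1,-0.6,0.2],[0,0,-0.84,-0.73,-1,-0.6,0.2],[0,0,-0.84,-0.73,-1,-0.6,0.2],[0,0,-0.84,-0.73,-1,-0.6,0.2],[0,0,-0.84,-0.73,-1,-0.6,0.2]], "newtons": 20}}

```text
t: 0.65
eef_pos: [0.265, 0.3489, 0.3131]
eef_rot: [-0.109, 0.994, 0.001, 0.001]
contact_force: [-0.3, -0.3, -0.7]
width: 0.0341
finger_force: 0.0
```

```bash
cat > go.py <<'E'
from h import *
import sys
# go.py th x y z : target grasp point in chest mm
th,x,y,z=map(float,sys.argv[1:5])
p0,R0,s=now();p0=np.array(p0);R=tool(th);p=world(x,y,z)+.011*R[:,2]
print("rel",rel(p0,R0,p,R),"grasp now",chest(p0-.011*R0[:,2]),"w",s["width"],"t",s["t"],np.round(s["joints"],2))
E
python3 go.py 0 -260 -60 280; python3 go.py 35 -105 -47 181
```

```text
rel [0.003, 0.003, -0.001, 0.049, -2.726, 0.195] grasp now [-253.9  267.1  304.1] w 0.034136616128441315 t 0.65 [ 0.92 -0.14  0.1   1.81 -0.    0.7 ]
rel [-0.775, 0.004, -0.0, -1.24, -2.566, 1.007] grasp now [-253.9  267.1  304.1] w 0.034136616128441315 t 0.65 [ 0.92 -0.14  0.1   1.81 -0.    0.7 ]
```

Emit:
{"method": "step_arm", "body": {"moves": [[0,0,0,0,-1,0,0.2],[0,0,0,0,-1,0,0.2],[0,0,0,0,-1,0,0.2],[0,0,0,0,-1,0,0.2]]}}

```text
t: 0.98
eef_pos: [0.2904, 0.2286, 0.312]
eef_rot: [-0.105, 0.994, -0.0, 0.001]
contact_force: [-0.9, 0.4, 0.6]
width: 0.0341
finger_force: 0.0
```

Emit:
{"method": "step_arm", "body": {"moves": [[-0.775,0,0,-0.2,-1,0,0.2],[-0.775,0,0,-0.2,-1,0,0.2],[-0.775,0,0,-0.2,-1,0,0.2],[-0.775,0,0,-0.2,-1,0,0.2],[-0.775,0,0,-0.2,-1,0,0.2],[-0.775,0,0,-0.2,-1,0,0.2]]}}

```text
t: 1.48
eef_pos: [0.3401, 0.1192, 0.3122]
eef_rot: [-0.102, 0.956, 0.272, -0.029]
contact_force: [0.1, 1.4, -0.6]
width: 0.0339
finger_force: 0.0
```

```bash
python3 go.py 35 -105 -47 181
```

```text
rel [-0.072, 0.006, -0.007, -1.05, -0.998, 0.561] grasp now [-230.7   20.7  301.5] w 0.03388052709028989 t 1.4833 [-0.06 -0.26 -0.09  1.91  0.53 -0.32]
```

Emit:
{"method": "step_arm", "body": {"moves": [[-0.07,0,0,-0.2,-0.95,0.1,0.2],[-0.07,0,0,-0.4,-1,0.3,0.2],[-0.07,0,0,-0.8,-1,0.56,0.2],[-0.07,0,0,-1,-1,0.56,0.2],[-0.07,0,0,-1,-1,0.56,0.2],[-0.07,0,0,-1,-1,0.56,0.2],[-0.07,0,0,-1,-1,0.56,0.2],[-0.07,0,0,-1,-1,0.56,0.2]]}}

```text
t: 2.15
eef_pos: [0.4696, 0.0809, 0.1909]
eef_rot: [-0.102, 0.949, 0.296, -0.034]
contact_force: [-0.7, -0.3, 0.0]
width: 0.0342
finger_force: 0.0
```

```bash
python3 go.py 35 -105 16.6 100; python3 - <<'E'
from h import *
p0,R0,s=now();print(s["contact_force"])
a=[get_image(n) for n in("top","side","wrist")]
for d in a:
    c,st,p=red(d);print(c,st)
h=np.zeros((420,800,3),np.uint8)
h[:,:400]=cv2.resize(a[0]["frame"][160:370,150:350],None,fx=2,fy=2);h[:420,400:]=cv2.resize(a[2]["frame"],(400,300))[:,:].repeat(1,0) if False else cv2.copyMakeBorder(cv2.resize(a[2]["frame"],(400,300)),0,120,0,0,0)
cv2.imwrite("pics/pre.png",h[:,:,::-1])
E
```

```text
rel [-0.007, -0.002, -0.008, -0.065, 0.046, 0.842] grasp now [-112.6  -45.3  180. ] w 0.03418905820724708 t 2.15 [-0.14  0.06 -0.05  1.7   0.56 -0.43]
[-0.71721333 -0.27292569  0.0264099 ]
[255.70408163 263.62244898] [252 256   9  16  98]
[330.69230769 188.43076923] [327 182   8  13  65]
[276.55555556 235.33333333] [276 232   3   7   9]
```

View pics/pre.png

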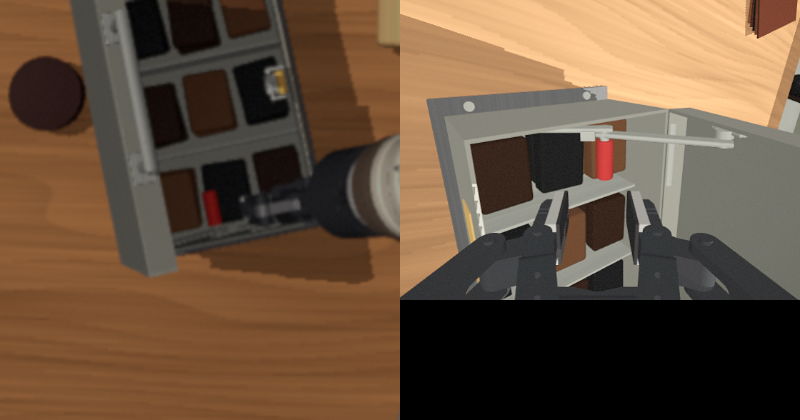

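The wrist view shows the pin at about (287,215) in full-frame pixels, lying between the finger lines. The stay's front link runs left towards (180,182) and its back link runs right to the lid at (465,197).

```bash
python3 - <<'E'
from h import *
d=get_image("wrist");T=get_image("top");S=get_image("side")
f=d["frame"].astype(int);m=(f[...,0]>150)&(f[...,0]>3*f[...,1])&(f[...,0]>3*f[...,2])
n,l,s,c=cv2.connectedComponentsWithStats(m.astype(np.uint8));i=1+np.argmax(s[1:,4]);print(s[i],c[i],f[220,287])
ys,xs=np.where(l==i);r=cv2.minAreaRect(np.c_[xs,ys].astype(np.float32));print(r)
for X in(T,S):
    p,e=tri(d,c[i],X,red(X)[0]);print(p,chest(p),e)
for x in(-127,-109,-91): print(proj(d,world(x,16.6,100)))
o,r=ray(d,c[i]);t=(world(-109,0,0)-o)@ex/(r@ex);print("on x=-109",chest(o+r*t))
# stay pivots on plane x=-127
for uv in((182,182),(470,200),(287,182)):
    o,r=ray(d,uv);t=(world(-127,0,0)-o)@ex/(r@ex);print(uv,chest(o+r*t))
cv2.imwrite("pics/stay.png",cv2.resize(d["frame"][130:300,120:520],None,fx=2,fy=2,interpolation=cv2.INTER_CUBIC)[:,:,::-1])
E
```

```text
[ 275  195   23   57 1040] [285.57115385 223.43269231] [218  73  69]
((285.9999694824219, 223.0), (21.999996185302734, 55.99999237060547), 0.0)
[0.46020115 0.1355893  0.12245345] [-109.9   16.4  102.5] 0.0013004769969886946
[0.46016525 0.13759423 0.12042472] [-109.5   18.3  100.4] 0.00010092552275259596
[283.05810246 197.3275078 ]
[283.06365684 224.43039143]
[283.06940422 250.30370412]
on x=-109 [-109.    19.    99.4]
(182, 182) [-127.   -19.6   23.9]
(470, 200) [-127.   104.3  170.6]
(287, 182) [-127.    42.4   68.9]
```

View pics/stay.png

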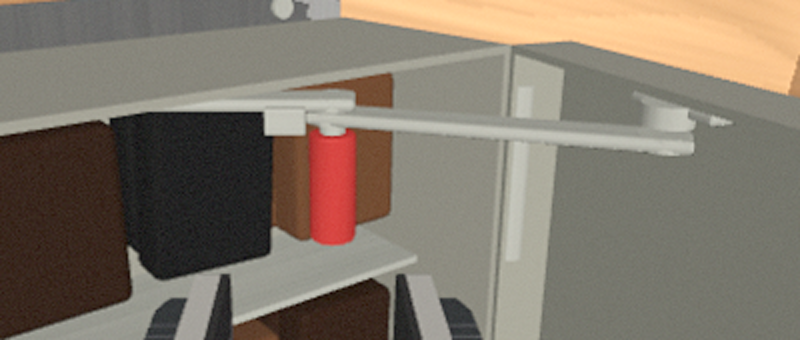

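```bash
python3 - <<'E'
from h import *
d=get_image("wrist")
for uv,x in(((285.5,188),-132),((455,199),-132),((455,199),-128),((290,181),-138),((200,183),-138)):
    o,r=ray(d,uv);t=(world(x,0,0)-o)@ex/(r@ex);print(uv,x,chest(o+r*t))
E
python3 go.py 35 -104 17.8 100.5
```

```text
(285.5, 188) -132 [-132.    19.7   97.9]
(455, 199) -132 [-132.    82.1  173.4]
(455, 199) -128 [-128.    95.3  166. ]
(290, 181) -138 [-138.    18.3  104.5]
(200, 183) -138 [-138.   -28.2   76.9]
rel [-0.008, 0.001, -0.007, -0.07, 0.056, 0.849] grasp now [-112.5  -45.6  180.6] w 0.034167957993305124 t 2.5 [-0.14  0.06 -0.05  1.7   0.56 -0.43]
```

Emit:
{"method": "step_arm", "body": {"moves": [[0,0,0,-0.07,0.056,0.2,0.2],[0,0,0,-0.07,0.056,0.4,0.2],[0,0,0,-0.07,0.056,0.6,0.2],[0,0,0,-0.07,0.056,0.75,0.2],[0,0,0,-0.07,0.056,0.85,0.2],[0,0,0,-0.07,0.056,0.85,0.2],[0,0,0,-0.07,0.056,0.85,0.2]]}}

```text
t: 3.08
eef_pos: [0.4639, 0.1446, 0.111]
eef_rot: [-0.102, 0.949, 0.296, -0.034]
contact_force: [-1.0, -0.4, -0.4]
width: 0.034
finger_force: 0.0
```

```bash
python3 go.py 35 -104 17.8 100.5; cat > fit.py <<'E'
from h import *
from scipy.optimize import least_squares
K=np.array([17.8,100.5]);Hh=np.array([95,100.])
def Bp(b,th): return Hh+b[0]*np.array([-np.cos(th),np.sin(th)])+b[1]*np.array([np.sin(th),np.cos(th)])
def knee(A,b,th):
    B0=Bp(b,1.26);L1=np.linalg.norm(K-A);L2=np.linalg.norm(K-B0);D=np.linalg.norm(Bp(b,th)-A)
    return np.arccos(np.clip((D*D-L1*L1-L2*L2)/(2*L1*L2),-1,1))
def res(p):
    A,b=p[:2],p[2:];u=K-A;v=Bp(b,1.26)-K
    k0=-(np.arctan2(v[1],v[0])-np.arctan2(u[1],u[0]))
    r=[(k0+.29)/.01]+[(knee(A,b,t)-k)/.02 for t,k in((1.21,.5),(1.17,.65),(1.09,.85),(0,2.4))]
    return np.r_[r,(Bp(b,1.26)-[76,172])/6,(b[1]-5)/8,(p[1]-70)/15]
for g in([-40,65,80,5],[-60,50,90,0]):
    s=least_squares(res,g);A,b=s.x[:2],s.x[2:];print(s.x.round(1),s.cost.round(2),res(s.x).round(1))
L1=np.linalg.norm(K-A);L2=np.linalg.norm(K-Bp(b,1.26));a0=np.arctan2(*(K-A)[::-1]);print("L1,L2",L1,L2,"a0",np.degrees(a0))
for th in(1.21,1.17,1.15,1.12,1.09):
    k=knee(A,b,th);D=Bp(b,th)-A;a=np.arctan2(D[1],D[0])+np.arctan2(L2*np.sin(k),L1+L2*np.cos(k))
    P=A+L1*np.array([np.cos(a),np.sin(a)]);print(th,k.round(2),P.round(1),(P-K).round(1),"dir",np.degrees(a).round())
E
python3 fit.py
```

```text
rel [-0.007, -0.001, -0.007, -0.002, 0.001, -0.005] grasp now [-104.2   18.1  100. ] w 0.034006354758884604 t 3.0833 [-0.02  0.03 -0.23  1.47  0.59 -0.28]
[-31.1  67.5  74.5   5.1] 0.37 [ 0.2  0.8 -0.3  0.1 -0.   0.2  0.1  0.  -0.2]
[-31.1  67.5  74.5   5.1] 0.37 [ 0.2  0.8 -0.3  0.1 -0.   0.2  0.1  0.  -0.2]
L1,L2 58.94327368636592 93.23591246758762 a0 34.02171008042516
1.21 0.52 [ -4.3 120. ] [-22.1  19.5] dir 63.0
1.17 0.64 [ -9.1 122.2] [-26.9  21.7] dir 68.0
1.15 0.7 [-11.3 123.1] [-29.1  22.6] dir 70.0
1.12 0.78 [-14.4 124.1] [-32.2  23.6] dir 74.0
1.09 0.85 [-17.4 124.9] [-35.2  24.4] dir 77.0
```

Emit:
{"method": "step_arm", "body": {"moves": [[0,0,0,0,0,0,0.5],[0,0,0,0,0,0,0.55],[0,0,0,0,0,0,0.6],[0,0,0,0,0,0,0.65],[0,0,0,0,0,0,0.7],[0,0,0,0,0,0,0.8],[0,0,0,0,0,0,0.8]], "newtons": 20}}

```text
t: 3.67
eef_pos: [0.4645, 0.1445, 0.1109]
eef_rot: [-0.102, 0.949, 0.296, -0.034]
contact_force: [1.1, 1.4, 1.5]
width: 0.0139
finger_force: 19.6
```

```bash
cat > f.py <<'E'
from h import *
p0,R0,s=now();F=s["contact_force"];F=np.array(F)
print("grasp",chest(np.array(p0)-.011*R0[:,2]),"F chest",np.round([F@ex,F@ey,F[2]],2),"tool",np.round(R0.T@F,2),s["width"],s["finger_force"],"t",s["t"],"tq",np.round(s["torque"],2))
E
python3 f.py
```

```text
grasp [-103.7   17.9  100. ] F chest [1.36 1.13 1.54] tool [-1.35  1.81 -0.63] 0.013863284776431934 19.5634987950325 t 3.6667 tq [-0.13 -0.31 -0.05]
```

```bash
python3 - <<'E'
from h import *
p0,R0,s=now()
A=np.array([-31.1,67.5]);K=np.array([17.8,100.5]);r=np.linalg.norm(K-A)
for a in range(34,80,3):
    d=A+r*np.array([np.cos(np.radians(a)),np.sin(np.radians(a))])-K
    w=(d[0]*ey+d[1]*up);print(a,d.round(1),(R0.T@w/120).round(3))
E
```

```text
34 [ 0. -0.] [-0. -0.  0.]
37 [-1.8  2.5] [-0.    -0.    -0.026]
40 [-3.7  4.9] [-0.    -0.002 -0.051]
43 [-5.8  7.2] [-0.    -0.005 -0.077]
46 [-7.9  9.4] [-0.    -0.01  -0.102]
49 [-10.2  11.5] [-0.    -0.015 -0.127]
52 [-12.6  13.5] [-0.    -0.022 -0.152]
55 [-15.1  15.3] [-0.    -0.031 -0.176]
58 [-17.6  17. ] [-0.   -0.04 -0.2 ]
61 [-20.3  18.6] [-0.    -0.051 -0.224]
64 [-23.  20.] [-0.    -0.063 -0.246]
67 [-25.8  21.3] [-0.    -0.076 -0.269]
70 [-28.7  22.4] [-0.001 -0.09  -0.29 ]
73 [-31.7  23.4] [-0.001 -0.106 -0.311]
76 [-34.6  24.2] [-0.001 -0.122 -0.33 ]
79 [-37.6  24.9] [-0.001 -0.14  -0.349]
```

Emit:
{"method": "step_arm", "body": {"moves": [[0,0,0,0,0,-0.013,0.8],[0,0,0,0,0,-0.026,0.8],[0,0,0,0,-0.001,-0.039,0.8],[0,0,0,0,-0.002,-0.051,0.8],[0,0,0,0,-0.002,-0.051,0.8],[0,0,0,0,-0.002,-0.051,0.8]]}}

```text
t: 4.17
eef_pos: [0.4653, 0.1409, 0.1154]
eef_rot: [-0.102, 0.949, 0.296, -0.034]
contact_force: [2.8, 4.9, -5.1]
width: 0.014
finger_force: 19.9
```

```bash
python3 f.py
```

```text
grasp [-103.7   14.1  104.5] F chest [ 3.84  4.2  -5.09] tool [-3.83  0.58  6.57] 0.013954557529931416 19.86355572938919 t 4.1667 tq [-0.15 -0.86 -0.35]
```

Emit:
{"method": "step_arm", "body": {"moves": [[0,0,0,-0.003,-0.002,-0.013,0.8],[0,0,0,-0.006,-0.004,-0.026,0.8],[0,0,0,-0.008,-0.006,-0.039,0.8],[0,0,0,-0.008,-0.008,-0.051,0.8],[0,0,0,-0.008,-0.008,-0.051,0.8],[0,0,0,-0.008,-0.008,-0.051,0.8]]}}

```text
t: 4.67
eef_pos: [0.467, 0.1371, 0.1198]
eef_rot: [-0.102, 0.949, 0.296, -0.034]
contact_force: [2.2, 5.2, -4.8]
width: 0.014
finger_force: 20.2
```

```bash
python3 f.py
```

```text
grasp [-102.9   10.1  108.8] F chest [ 3.31  4.59 -4.83] tool [-3.31  1.05  6.58] 0.014033723258255809 20.18137514591217 t 4.6667 tq [ 0.07 -0.76 -0.32]
```

Emit:
{"method": "step_arm", "body": {"moves": [[0,0,0,-0.003,-0.003,-0.013,0.8],[0,0,0,-0.006,-0.005,-0.025,0.8],[0,0,0,-0.006,-0.008,-0.037,0.8],[0,0,0,-0.006,-0.012,-0.05,0.8],[0,0,0,-0.006,-0.016,-0.062,0.8],[0,0,0,-0.006,-0.021,-0.074,0.8],[0,0,0,-0.006,-0.021,-0.074,0.8],[0,0,0,-0.006,-0.021,-0.074,0.8]]}}

```text
t: 5.33
eef_pos: [0.4691, 0.1303, 0.1258]
eef_rot: [-0.102, 0.949, 0.296, -0.034]
contact_force: [1.2, 6.0, -3.5]
width: 0.0144
finger_force: 19.9
```

```bash
python3 f.py
```

```text
grasp [-102.4    3.   114.8] F chest [ 2.45  5.62 -3.48] tool [-2.44  2.65  6.06] 0.014371600772865175 19.931614995002747 t 5.3333 tq [ 0.24 -0.57 -0.16]
```

Emit:
{"method": "step_arm", "body": {"moves": [[0,0,0,-0.002,-0.004,-0.012,0.8],[0,0,0,-0.004,-0.009,-0.024,0.8],[0,0,0,-0.004,-0.015,-0.036,0.8],[0,0,0,-0.004,-0.02,-0.048,0.8],[0,0,0,-0.004,-0.026,-0.06,0.8],[0,0,0,-0.004,-0.032,-0.07,0.8],[0,0,0,-0.004,-0.032,-0.07,0.8],[0,0,0,-0.004,-0.032,-0.07,0.8]]}}

```text
t: 6.0
eef_pos: [0.4711, 0.1228, 0.1306]
eef_rot: [-0.102, 0.949, 0.297, -0.034]
contact_force: [0.7, 6.2, -2.5]
width: 0.0141
finger_force: 20.1
```

```bash
python3 f.py
```

```text
grasp [-102.    -4.8  119.7] F chest [ 2.01  5.87 -2.46] tool [-2.    3.44  5.36] 0.014084838554514159 20.057633221149445 t 6.0 tq [ 0.53 -0.44 -0.13]
```

Emit:
{"method": "step_arm", "body": {"moves": [[0,0,0,-0.002,-0.006,-0.012,0.8],[0,0,0,-0.004,-0.012,-0.023,0.8],[0,0,0,-0.004,-0.019,-0.034,0.8],[0,0,0,-0.004,-0.027,-0.045,0.8],[0,0,0,-0.004,-0.035,-0.056,0.8],[0,0,0,-0.004,-0.044,-0.067,0.8],[0,0,0,-0.004,-0.053,-0.078,0.8],[0,0,0,-0.004,-0.053,-0.078,0.8]]}}

```text
t: 6.67
eef_pos: [0.4738, 0.1126, 0.1349]
eef_rot: [-0.102, 0.949, 0.297, -0.034]
contact_force: [0.1, 6.8, 0.1]
width: 0.0145
finger_force: 20.1
```

```bash
python3 f.py; python3 - <<'E'
from h import *
a=[get_image(n) for n in("top","side")]
h=np.zeros((420,800,3),np.uint8)
h[:,:400]=cv2.resize(a[0]["frame"][110:320,170:370],None,fx=2,fy=2);h[:400,400:]=cv2.resize(a[1]["frame"][130:330,210:410],None,fx=2,fy=2)
cv2.imwrite("pics/fold.png",h[:,:,::-1])
E
```

```text
grasp [-101.6  -15.3  124. ] F chest [1.55 6.59 0.06] tool [-1.52  5.46  3.7 ] 0.014518124379577297 20.063583254814148 t 6.6667 tq [ 0.68 -0.12 -0.02]
```

View pics/fold.png

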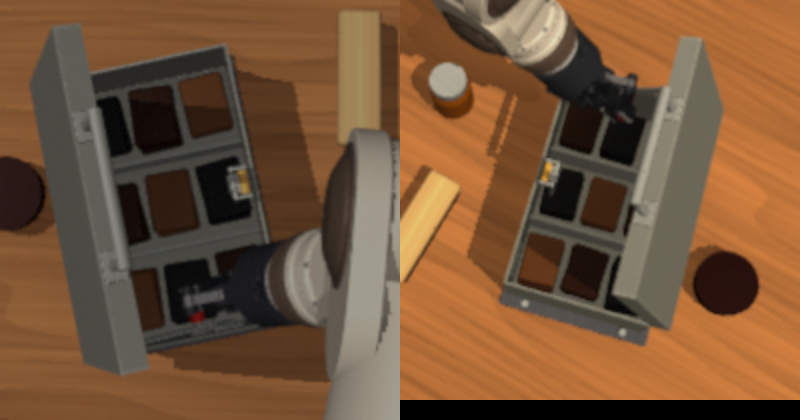

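```bash
cat >> h.py <<'E'
def lid(d,uv):
    # bar ray meets chest plane x=0; angle about hinge for both
    o,r=ray(d,uv);t=(C-o)@ex/(r@ex) if abs(r@ex)>.15 else None
    best=[]
    for th in np.linspace(0,1.4,1401):
        q=world(0,95-232*np.cos(th)+12*np.sin(th),100+232*np.sin(th)+12*np.cos(th))
        v=np.cross(q-o,r);best.append(abs(np.cross(r,ex)@(q-o)/np.linalg.norm(np.cross(r,ex))))
    i=int(np.argmin(best));return i/1000,best[i]
E
python3 - <<'E'
from h import *
T=load(0,"top0.npz");print(lid(T,(218.7,205)))
T=get_image("top");print(lid(T,(224.7,203)))
E
```

```text
(1.263, np.float64(8.657752445207601e-05))
(1.22, np.float64(0.00010577531882633503))
```

Emit:
{"method": "step_arm", "body": {"moves": [[0,0,0,0,-0.008,-0.006,0.8],[0,0,0,0,-0.016,-0.012,0.8],[0,0,0,0,-0.025,-0.018,0.8],[0,0,0,0,-0.033,-0.024,0.8],[0,0,0,0,-0.041,-0.03,0.8],[0,0,0,0,-0.041,-0.03,0.8],[0,0,0,0,-0.041,-0.03,0.8]]}}

```text
t: 7.4
eef_pos: [0.4749, 0.1069, 0.1353]
eef_rot: [-0.102, 0.949, 0.297, -0.034]
contact_force: [-1.7, 5.3, 1.8]
width: 0.0142
finger_force: 21.1
```

```bash
python3 f.py; cat > bar.py <<'E'
from h import *
# bright line of the bar in top view: fit along predicted bar for each lid angle -> brightest
def scan(d,sh=0):
    g=cv2.GaussianBlur(cv2.cvtColor(d["frame"],cv2.COLOR_RGB2GRAY),(3,3),0).astype(np.float32);o=[]
    for th in np.arange(.9,1.33,.005):
        y=95-232*np.cos(th)+12*np.sin(th);z=100+232*np.sin(th)+12*np.cos(th)
        P=np.array([proj(d,world(x,y+sh,z)) for x in np.linspace(-45,45,30)],np.float32)
        v=cv2.remap(g,P[:,:1],P[:,1:],1);o.append((v.mean(),th))
    return o
if __name__=="__main__":
    for d in(load(0,"top0.npz"),get_image("top")):
        o=scan(d);m=max(o);print(m,[(round(float(a)),round(float(b),3)) for a,b in o[::3]])
E
python3 bar.py
```

```text
grasp [-101.7  -21.1  124.4] F chest [-0.54  5.51  1.83] tool [0.57 5.57 1.64] 0.014212806553380268 21.056900024414062 t 7.4 tq [0.94 0.11 0.17]
(np.float32(135.80095), np.float64(1.2750000000000004)) [(67, 0.9), (71, 0.915), (50, 0.93), (39, 0.945), (40, 0.96), (40, 0.975), (39, 0.99), (39, 1.005), (39, 1.02), (38, 1.035), (38, 1.05), (38, 1.065), (38, 1.08), (43, 1.095), (65, 1.11), (53, 1.125), (30, 1.14), (30, 1.155), (31, 1.17), (30, 1.185), (29, 1.2), (29, 1.215), (32, 1.23), (72, 1.245), (117, 1.26), (136, 1.275), (110, 1.29), (102, 1.305), (103, 1.32)]
(np.float32(128.50925), np.float64(1.2050000000000003)) [(67, 0.9), (60, 0.915), (39, 0.93), (36, 0.945), (37, 0.96), (36, 0.975), (36, 0.99), (36, 1.005), (35, 1.02), (35, 1.035), (35, 1.05), (34, 1.065), (35, 1.08), (46, 1.095), (61, 1.11), (38, 1.125), (27, 1.14), (29, 1.155), (54, 1.17), (100, 1.185), (128, 1.2), (111, 1.215), (92, 1.23), (92, 1.245), (92, 1.26), (94, 1.275), (85, 1.29), (75, 1.305), (75, 1.32)]
```

Emit:
{"method": "step_arm", "body": {"moves": [[0,0,0,0,-0.01,-0.004,0.8],[0,0,0,0,-0.02,-0.008,0.8],[0,0,0,0,-0.03,-0.012,0.8],[0,0,0,0,-0.04,-0.016,0.8],[0,0,0,0,-0.048,-0.019,0.8],[0,0,0,0,-0.048,-0.019,0.8],[0,0,0,0,-0.048,-0.019,0.8]]}}

```text
t: 8.03
eef_pos: [0.4761, 0.1012, 0.1343]
eef_rot: [-0.102, 0.949, 0.297, -0.034]
contact_force: [-3.2, 6.5, 5.1]
width: 0.0139
finger_force: 22.4
```

```bash
python3 f.py;python3 bar.py|cut -c1-70
```

```text
grasp [-101.8  -26.9  123.4] F chest [-1.68  7.02  5.1 ] tool [ 1.73  8.67 -0.17] 0.013946334234326525 22.3773792386055 t 8.0333 tq [1.39 0.41 0.27]
(np.float32(135.80095), np.float64(1.2750000000000004)) [(67, 0.9), (7
(np.float32(128.76804), np.float64(1.1750000000000003)) [(67, 0.9), (5
```

Emit:
{"method": "step_arm", "body": {"moves": [[0,0,0,0,0.008,-0.002,0.8],[0,0,0,0,0.016,-0.004,0.8],[0,0,0,0,0.024,-0.005,0.8],[0,0,0,0,0.024,-0.005,0.8],[0,0,0,0,0.024,-0.005,0.8]]}}

```text
t: 8.5
eef_pos: [0.4758, 0.1031, 0.1363]
eef_rot: [-0.102, 0.949, 0.297, -0.034]
contact_force: [-1.3, 6.7, 2.1]
width: 0.014
finger_force: 21.3
```

```bash
python3 f.py;python3 bar.py|cut -c1-70
```

```text
grasp [-101.8  -25.   125.3] F chest [0.22 6.77 2.15] tool [-0.18  6.78  2.1 ] 0.01399559538406717 21.32109135389328 t 8.5 tq [1.   0.17 0.18]
(np.float32(135.80095), np.float64(1.2750000000000004)) [(67, 0.9), (7
(np.float32(129.16685), np.float64(1.1750000000000003)) [(67, 0.9), (6
```

Emit:
{"method": "step_arm", "body": {"moves": [[0,0,0,0,0.006,0.002,0.8],[0,0,0,0,0.014,0.002,0.8],[0,0,0,0,0.014,0.002,0.8]]}}

```text
t: 8.8
eef_pos: [0.4755, 0.1046, 0.137]
eef_rot: [-0.102, 0.949, 0.297, -0.034]
contact_force: [-1.0, 5.7, 2.5]
width: 0.0143
finger_force: 20.8
```

```bash
python3 f.py;python3 bar.py|cut -c1-70
```

```text
grasp [-101.7  -23.5  126. ] F chest [0.29 5.82 2.46] tool [-0.26  6.18  1.3 ] 0.01431230872287013 20.805273056030273 t 8.8 tq [0.85 0.19 0.15]
(np.float32(135.80095), np.float64(1.2750000000000004)) [(67, 0.9), (7
(np.float32(129.21178), np.float64(1.1750000000000003)) [(66, 0.9), (6
```

Emit:
{"method": "step_arm", "body": {"moves": [[0,0,0,0,0,0,0.66],[0,0,0,0,0,0,0.62],[0,0,0,0,0,0,0.58],[0,0,0,0,0,0,0.5],[0,0,0,0,0,0,0.3],[0,0,0,0,0,0,0.2],[0,0,0,0,0,0,0.2]]}}

```text
t: 9.43
eef_pos: [0.4761, 0.1037, 0.1363]
eef_rot: [-0.102, 0.949, 0.296, -0.034]
contact_force: [0.1, -0.3, -0.5]
width: 0.0341
finger_force: 0.0
```

```bash
python3 f.py;python3 bar.py|cut -c1-70
```

```text
grasp [-101.3  -24.5  125.3] F chest [ 0.05 -0.28 -0.46] tool [-0.05 -0.49  0.22] 0.03414124401439249 0.0 t 9.4333 tq [-0.52 -0.09  0.02]
(np.float32(135.80095), np.float64(1.2750000000000004)) [(67, 0.9), (7
(np.float32(128.71484), np.float64(1.1550000000000002)) [(59, 0.9), (6
```

Emit:
{"method": "step_arm", "body": {"moves": [[0,0,0,0,0,-0.2,0.2],[0,0,0,0,0,-0.5,0.2],[0,0,0,0,0,-0.85,0.2],[0,0,0,0,0,-1,0.2],[0,0,0,0,0,-1,0.2]]}}

```text
t: 9.9
eef_pos: [0.4924, 0.0351, 0.2383]
eef_rot: [-0.102, 0.95, 0.295, -0.031]
contact_force: [0.4, 1.2, -0.4]
width: 0.0342
finger_force: 0.0
```

```bash
python3 bar.py|cut -c1-70; python3 - <<'E'
from h import *
a=[get_image(n) for n in("top","side")]
h=np.zeros((420,800,3),np.uint8)
h[:,:400]=cv2.resize(a[0]["frame"][110:320,170:370],None,fx=2,fy=2);h[:400,400:]=cv2.resize(a[1]["frame"][130:330,210:410],None,fx=2,fy=2)
cv2.imwrite("pics/fold2.png",h[:,:,::-1])
for x in (-65,0,65):
  th=1.14;q=world(x,95-232*np.cos(th)+12*np.sin(th),100+232*np.sin(th)+12*np.cos(th));print(chest(q),q,[proj(d,q) for d in a])
E
```

```text
(np.float32(135.80095), np.float64(1.2750000000000004)) [(67, 0.9), (7
(np.float32(135.34473), np.float64(1.1550000000000002)) [(60, 0.9), (7
[-65.    9.  315.8] [0.50559739 0.1382251  0.33581411] [array([244.26228188, 243.62020909]), array([333.37391181, 171.21097227])]
[ -0.    9.  315.8] [0.56903198 0.15240441 0.33581411] [array([236.52148265, 203.61325148]), array([325.33884959, 199.28622919])]
[ 65.    9.  315.8] [0.63246657 0.16658372 0.33581411] [array([228.98504217, 164.21363664]), array([316.92804956, 228.64088492])]
```

View pics/fold2.png

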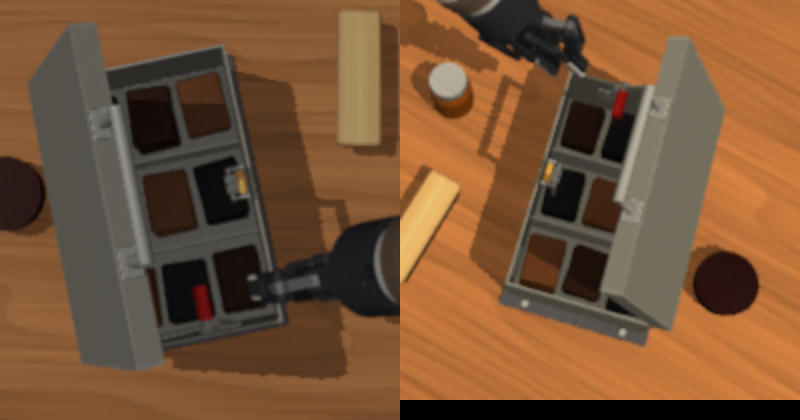

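Top view: the bar runs from (228,163) to (242,241), matching a lid angle of about 1.145. The stay is folded, with the knob released at (271,260).

```bash
python3 go.py 0 -60 -75 390; python3 - <<'E'
from h import *
T=load(0,"top0.npz");S=load(0,"side0.npz");print("jar",chest(onz(T,(380,232),.085)),"brush",chest(onz(T,(350,148),.046)))
p,e=tri(get_image("top"),(235.5,202.5),get_image("side"),(327.5,202));print(chest(p),e)
E
```

```text
rel [0.771, -0.004, -0.008, -0.338, 0.861, -1.075] grasp now [-101.3  -92.6  223.3] w 0.03383245719177181 t 10.05 [-0.22  0.14  0.12  1.83  0.54 -0.51]
jar [ -97.5 -257.9   65. ] brush [ 102.9 -239.5   26. ]
[  2.4  13.  309. ] 0.0040076293531595775
```

Emit:
{"method": "step_arm", "body": {"moves": [[0.15,0,0,-0.05,0.2,-0.35,0.2],[0.3,0,0,-0.1,0.4,-0.6,0.2],[0.45,0,0,-0.2,0.6,-0.85,0.2],[0.6,0,0,-0.34,0.8,-1,0.2],[0.77,0,0,-0.34,0.86,-1,0.2],[0.77,0,0,-0.34,0.86,-1,0.2],[0.77,0,0,-0.34,0.86,-1,0.2]]}}

```text
t: 10.73
eef_pos: [0.5275, 0.0647, 0.392]
eef_rot: [-0.11, 0.994, 0.0, -0.002]
contact_force: [-0.7, -0.1, 0.2]
width: 0.0341
finger_force: 0.0
```

```bash
python3 go.py 0 0 10.5 380;  python3 go.py 0 0 10.5 315
```

```text
rel [0.001, -0.005, -0.0, -0.497, 0.65, 0.024] grasp now [-59.6 -67.5 383. ] w 0.034122710903659405 t 10.7333 [ 0.12  0.17  0.58  1.98  0.   -0.1 ]
rel [0.001, -0.005, -0.0, -0.499, 0.649, 0.566] grasp now [-59.6 -67.5 383. ] w 0.034122710903659405 t 10.7333 [ 0.12  0.17  0.58  1.98  0.   -0.1 ]
```

Emit:
{"method": "step_arm", "body": {"moves": [[0,0,0,-0.2,0.25,0.02,0.2],[0,0,0,-0.4,0.5,0.02,0.2],[0,0,0,-0.5,0.65,0.02,0.2],[0,0,0,-0.5,0.65,0.02,0.2],[0,0,0,-0.5,0.65,0.02,0.2],[0,0,0,-0.5,0.65,0.02,0.2]]}}

```text
t: 11.23
eef_pos: [0.5695, 0.1503, 0.3885]
eef_rot: [-0.107, 0.994, 0.0, -0.003]
contact_force: [-0.7, 0.2, 0.0]
width: 0.0342
finger_force: 0.0
```

```bash
python3 f.py; python3 - <<'E'
from h import *
d=get_image("wrist");np.savez("w1.npz",**d);cv2.imwrite("pics/w1.png",d["frame"][:,:,::-1])
for x,y,z in((-55,9.5,316),(0,9.5,316),(55,9.5,316)): print(proj(d,world(x,y,z)))
E
```

```text
grasp [1.000e-01 6.800e+00 3.795e+02] F chest [-0.66  0.38  0.02] tool [ 0.66  0.37 -0.01] 0.034153385945857644 0.0 t 11.2333 tq [ 0.01  0.04 -0.01]
[280.12992064 140.45043329]
[280.45573386 243.33912408]
[280.73564694 330.6913046 ]
```

View pics/w1.png

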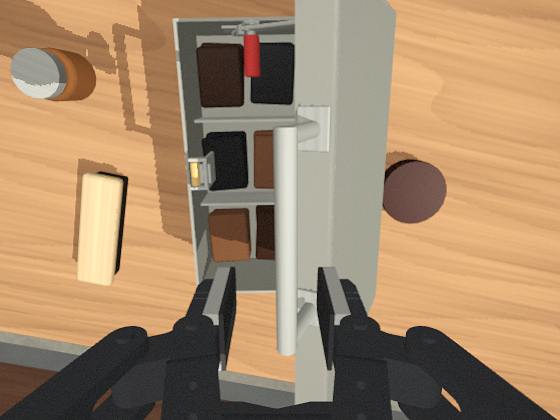

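The wrist view shows the bar at column 286, midway at row 240, between pads that are centred at about column 277. So the bar sits about 3 mm further towards +y than I assumed.

Emit:
{"method": "step_arm", "body": {"moves": [[0,0,0,0,0.043,0.15,0.2],[0,0,0,0,0.043,0.3,0.2],[0,0,0,0,0.043,0.42,0.2],[0,0,0,0,0.043,0.5,0.2],[0,0,0,0,0.043,0.55,0.2],[0,0,0,0,0.043,0.55,0.2],[0,0,0,0,0.043,0.55,0.2]]}}

```text
t: 11.87
eef_pos: [0.5681, 0.1556, 0.3243]
eef_rot: [-0.107, 0.994, 0.0, -0.002]
contact_force: [-0.1, 1.4, -0.4]
width: 0.0342
finger_force: 0.1
```

```bash
python3 f.py
```

```text
grasp [-1.000e-01  1.240e+01  3.153e+02] F chest [ 0.17  1.36 -0.37] tool [-0.16  1.36  0.37] 0.03420548187050524 0.13819926884025335 t 11.8667 tq [0.03 0.03 0.01]
```

Emit:
{"method": "step_arm", "body": {"moves": [[0,0,0,0,0,0,0.5],[0,0,0,0,0,0,0.58],[0,0,0,0,0,0,0.62],[0,0,0,0,0,0,0.66],[0,0,0,0,0,0,0.7],[0,0,0,0,0,0,0.74],[0,0,0,0,0,0,0.85],[0,0,0,0,0,0,0.85]], "newtons": 25}}

```text
t: 12.53
eef_pos: [0.5684, 0.1565, 0.3238]
eef_rot: [-0.107, 0.994, 0.0, -0.002]
contact_force: [0.2, 0.9, 0.6]
width: 0.011
finger_force: 24.3
```

```bash
python3 f.py
```

```text
grasp [3.000e-01 1.310e+01 3.148e+02] F chest [0.42 0.84 0.64] tool [-0.41  0.84 -0.64] 0.011001778712829636 24.313863515853882 t 12.5333 tq [0.2  0.08 0.02]
```

```bash
cat > arc.py <<'E'
import numpy as np,sys
p0,p1,n,r=map(float,sys.argv[1:5])
c=lambda p:r*np.array([-np.cos(np.radians(p)),np.sin(np.radians(p))])
for p in np.linspace(p0,p1,int(n)+1)[1:]:
    d=(c(p)-c(p0))/120;print(round(p,1),[0,0,0,0,round(d[0],3),round(-d[1],3),.85])
E
python3 arc.py 69.1 61.6 6 230;python3 arc.py 61.6 51.6 7 230
```

```text
67.8 [0, 0, 0, 0, np.float64(-0.039), np.float64(0.015), 0.85]
66.6 [0, 0, 0, 0, np.float64(-0.077), np.float64(0.032), 0.85]
65.4 [0, 0, 0, 0, np.float64(-0.116), np.float64(0.049), 0.85]
64.1 [0, 0, 0, 0, np.float64(-0.153), np.float64(0.066), 0.85]
62.8 [0, 0, 0, 0, np.float64(-0.191), np.float64(0.085), 0.85]
61.6 [0, 0, 0, 0, np.float64(-0.228), np.float64(0.105), 0.85]
60.2 [0, 0, 0, 0, np.float64(-0.042), np.float64(0.023), 0.85]
58.7 [0, 0, 0, 0, np.float64(-0.083), np.float64(0.048), 0.85]
57.3 [0, 0, 0, 0, np.float64(-0.123), np.float64(0.073), 0.85]
55.9 [0, 0, 0, 0, np.float64(-0.163), np.float64(0.099), 0.85]
54.5 [0, 0, 0, 0, np.float64(-0.203), np.float64(0.126), 0.85]
53.0 [0, 0, 0, 0, np.float64(-0.241), np.float64(0.155), 0.85]
51.6 [0, 0, 0, 0, np.float64(-0.279), np.float64(0.184), 0.85]
```

Emit:
{"method": "step_arm", "body": {"moves": [[0,0,0,0,-0.02,0.007,0.85],[0,0,0,0,-0.039,0.015,0.85],[0,0,0,0,-0.058,0.023,0.85],[0,0,0,0,-0.077,0.032,0.85],[0,0,0,0,-0.097,0.04,0.85],[0,0,0,0,-0.116,0.049,0.85],[0,0,0,0,-0.116,0.049,0.85]]}}

```text
t: 13.12
eef_pos: [0.5714, 0.1423, 0.3176]
eef_rot: [-0.107, 0.994, -0.0, -0.002]
contact_force: [-0.1, 0.6, 0.7]
width: 0.0108
finger_force: 24.5
```

```bash
python3 f.py
```

```text
grasp [ 2.000e-01 -1.400e+00  3.086e+02] F chest [0.05 0.6  0.69] tool [-0.05  0.6  -0.69] 0.010763924268288079 24.46142166852951 t 13.1167 tq [0.46 0.05 0.05]
```

```bash
sed -i 's/round(d\[0\],3),round(-d\[1\],3)/float(round(d[0],3)),float(round(-d[1],3))/' arc.py; for a in "65.4 56 7" "56 46 7" "46 36 7" "36 26 7" "26 16 7" "16 10 5"; do echo "== $a"; python3 arc.py $a 230;done
```

```text
== 65.4 56 7
64.1 [0, 0, 0, 0, -0.041, 0.019, 0.85]
62.7 [0, 0, 0, 0, -0.081, 0.039, 0.85]
61.4 [0, 0, 0, 0, -0.12, 0.06, 0.85]
60.0 [0, 0, 0, 0, -0.16, 0.082, 0.85]
58.7 [0, 0, 0, 0, -0.198, 0.105, 0.85]
57.3 [0, 0, 0, 0, -0.236, 0.129, 0.85]
56.0 [0, 0, 0, 0, -0.274, 0.154, 0.85]
== 56 46 7
54.6 [0, 0, 0, 0, -0.039, 0.027, 0.85]
53.1 [0, 0, 0, 0, -0.078, 0.055, 0.85]
51.7 [0, 0, 0, 0, -0.116, 0.085, 0.85]
50.3 [0, 0, 0, 0, -0.153, 0.115, 0.85]
48.9 [0, 0, 0, 0, -0.189, 0.146, 0.85]
47.4 [0, 0, 0, 0, -0.225, 0.177, 0.85]
46.0 [0, 0, 0, 0, -0.26, 0.21, 0.85]
== 46 36 7
44.6 [0, 0, 0, 0, -0.034, 0.034, 0.85]
43.1 [0, 0, 0, 0, -0.067, 0.068, 0.85]
41.7 [0, 0, 0, 0, -0.099, 0.103, 0.85]
40.3 [0, 0, 0, 0, -0.131, 0.139, 0.85]
38.9 [0, 0, 0, 0, -0.161, 0.176, 0.85]
37.4 [0, 0, 0, 0, -0.191, 0.214, 0.85]
36.0 [0, 0, 0, 0, -0.219, 0.252, 0.85]
== 36 26 7
34.6 [0, 0, 0, 0, -0.028, 0.039, 0.85]
33.1 [0, 0, 0, 0, -0.054, 0.079, 0.85]
31.7 [0, 0, 0, 0, -0.08, 0.119, 0.85]
30.3 [0, 0, 0, 0, -0.104, 0.16, 0.85]
28.9 [0, 0, 0, 0, -0.128, 0.202, 0.85]
27.4 [0, 0, 0, 0, -0.151, 0.244, 0.85]
26.0 [0, 0, 0, 0, -0.172, 0.286, 0.85]
== 26 16 7
24.6 [0, 0, 0, 0, -0.02, 0.043, 0.85]
23.1 [0, 0, 0, 0, -0.04, 0.087, 0.85]
21.7 [0, 0, 0, 0, -0.058, 0.131, 0.85]
20.3 [0, 0, 0, 0, -0.075, 0.176, 0.85]
18.9 [0, 0, 0, 0, -0.091, 0.221, 0.85]
17.4 [0, 0, 0, 0, -0.106, 0.266, 0.85]
16.0 [0, 0, 0, 0, -0.12, 0.312, 0.85]
== 16 10 5
14.8 [0, 0, 0, 0, -0.011, 0.039, 0.85]
13.6 [0, 0, 0, 0, -0.021, 0.078, 0.85]
12.4 [0, 0, 0, 0, -0.03, 0.117, 0.85]
11.2 [0, 0, 0, 0, -0.038, 0.156, 0.85]
10.0 [0, 0, 0, 0, -0.045, 0.195, 0.85]
```

Emit:
{"method": "step_arm", "body": {"moves": [[0,0,0,0,-0.041,0.019,0.85],[0,0,0,0,-0.081,0.039,0.85],[0,0,0,0,-0.12,0.06,0.85],[0,0,0,0,-0.16,0.082,0.85],[0,0,0,0,-0.198,0.105,0.85],[0,0,0,0,-0.236,0.129,0.85],[0,0,0,0,-0.274,0.154,0.85],[0,0,0,0,-0.274,0.154,0.85]]}}

```text
t: 13.78
eef_pos: [0.5784, 0.1096, 0.2985]
eef_rot: [-0.107, 0.994, -0.0, -0.002]
contact_force: [-0.9, 0.8, -1.0]
width: 0.011
finger_force: 24.5
```

```bash
python3 f.py
```

```text
grasp [-1.000e-01 -3.470e+01  2.895e+02] F chest [-0.66  1.01 -0.95] tool [0.66 1.   0.96] 0.011040386786312697 24.482214152812958 t 13.7833 tq [0.31 0.04 0.1 ]
```

Emit:
{"method": "step_arm", "body": {"moves": [[0,0,0,0,-0.039,0.027,0.85],[0,0,0,0,-0.078,0.055,0.85],[0,0,0,0,-0.116,0.085,0.85],[0,0,0,0,-0.153,0.115,0.85],[0,0,0,0,-0.189,0.146,0.85],[0,0,0,0,-0.225,0.177,0.85],[0,0,0,0,-0.26,0.21,0.85],[0,0,0,0,-0.26,0.21,0.85]]}}

```text
t: 14.45
eef_pos: [0.5849, 0.0793, 0.273]
eef_rot: [-0.107, 0.994, -0.0, -0.003]
contact_force: [0.5, 1.9, -2.6]
width: 0.0108
finger_force: 24.4
```

```bash
python3 f.py
```

```text
grasp [ -0.4 -65.8 264. ] F chest [ 0.94  1.69 -2.6 ] tool [-0.94  1.69  2.6 ] 0.010757082852067305 24.443377554416656 t 14.45 tq [ 0.32 -0.    0.13]
```

Emit:
{"method": "step_arm", "body": {"moves": [[0,0,0,0,-0.03,0.036,0.85],[0,0,0,0,-0.062,0.072,0.85],[0,0,0,0,-0.094,0.107,0.85],[0,0,0,0,-0.125,0.143,0.85],[0,0,0,0,-0.155,0.18,0.85],[0,0,0,0,-0.184,0.218,0.85],[0,0,0,0,-0.212,0.256,0.85],[0,0,0,0,-0.212,0.256,0.85]]}}

```text
t: 15.12
eef_pos: [0.5901, 0.0546, 0.2421]
eef_rot: [-0.107, 0.994, -0.0, -0.003]
contact_force: [1.1, -0.0, -2.7]
width: 0.0108
finger_force: 24.4
```

```bash
python3 f.py
```

```text
grasp [ -0.7 -91.  233.1] F chest [ 1.1  -0.3  -2.72] tool [-1.12 -0.29  2.72] 0.010766469256894822 24.433074295520782 t 15.1167 tq [ 0.22 -0.15  0.05]
```

Forces are small. I'll continue.

Emit:
{"method": "step_arm", "body": {"moves": [[0,0,0,0,-0.028,0.039,0.85],[0,0,0,0,-0.054,0.079,0.85],[0,0,0,0,-0.08,0.119,0.85],[0,0,0,0,-0.104,0.16,0.85],[0,0,0,0,-0.128,0.202,0.85],[0,0,0,0,-0.151,0.244,0.85],[0,0,0,0,-0.172,0.286,0.85],[0,0,0,0,-0.172,0.286,0.85]], "newtons": 30}}

```text
t: 15.78
eef_pos: [0.5943, 0.0347, 0.2077]
eef_rot: [-0.107, 0.994, 0.0, -0.003]
contact_force: [1.0, 1.1, -2.8]
width: 0.0107
finger_force: 29.2
```

```bash
python3 f.py
```

```text
grasp [  -1.  -111.4  198.7] F chest [ 1.27  0.89 -2.84] tool [-1.28  0.89  2.84] 0.010703618740666684 29.223815202713013 t 15.7833 tq [ 0.4  -0.14  0.09]
```

Emit:
{"method": "step_arm", "body": {"moves": [[0,0,0,0,-0.018,0.043,0.85],[0,0,0,0,-0.037,0.087,0.85],[0,0,0,0,-0.055,0.131,0.85],[0,0,0,0,-0.072,0.176,0.85],[0,0,0,0,-0.088,0.221,0.85],[0,0,0,0,-0.103,0.266,0.85],[0,0,0,0,-0.117,0.312,0.85],[0,0,0,0,-0.117,0.312,0.85]]}}

```text
t: 16.45
eef_pos: [0.597, 0.0211, 0.1701]
eef_rot: [-0.107, 0.994, 0.0, -0.003]
contact_force: [0.8, 2.0, -3.6]
width: 0.0108
finger_force: 29.2
```

```bash
python3 f.py
```

```text
grasp [  -1.3 -125.2  161.1] F chest [ 1.17  1.75 -3.61] tool [-1.18  1.75  3.6 ] 0.010828259177847075 29.221868813037872 t 16.45 tq [ 0.51 -0.26 -0.03]
```

Emit:
{"method": "step_arm", "body": {"moves": [[0,0,0,0,-0.009,0.042,0.85],[0,0,0,0,-0.017,0.084,0.85],[0,0,0,0,-0.024,0.126,0.85],[0,0,0,0,-0.032,0.168,0.85],[0,0,0,0,-0.039,0.21,0.85],[0,0,0,0,-0.045,0.25,0.85],[0,0,0,0,-0.05,0.285,0.85],[0,0,0,0,-0.05,0.285,0.85]]}}

```text
t: 17.12
eef_pos: [0.5983, 0.0153, 0.1365]
eef_rot: [-0.107, 0.994, -0.0, -0.002]
contact_force: [2.2, -0.1, -1.1]
width: 0.0105
finger_force: 29.4
```

```bash
python3 f.py
```

```text
grasp [  -1.3 -131.2  127.5] F chest [ 2.13 -0.54 -1.07] tool [-2.14 -0.53  1.06] 0.010534989333688478 29.390723705291748 t 17.1167 tq [ 0.28 -0.44 -0.06]
```

Emit:
{"method": "step_arm", "body": {"moves": [[0,0,0,0,-0.001,0.015,0.85],[0,0,0,0,-0.002,0.03,0.85],[0,0,0,0,-0.003,0.042,0.85],[0,0,0,0,-0.003,0.054,0.85],[0,0,0,0,-0.004,0.066,0.85],[0,0,0,0,-0.004,0.066,0.85]], "newtons": 45}}

```text
t: 17.62
eef_pos: [0.599, 0.0146, 0.1301]
eef_rot: [-0.107, 0.994, -0.001, -0.001]
contact_force: [2.3, -4.2, 6.2]
width: 0.0102
finger_force: 46.0
```

```bash
python3 f.py
```

```text
grasp [  -0.8 -132.   121.1] F chest [ 1.35 -4.64  6.19] tool [-1.36 -4.64 -6.19] 0.010224588155943355 46.04269802570343 t 17.6167 tq [-0.5  -0.54 -0.02]
```

Emit:
{"method": "step_arm", "body": {"moves": [[0,0,0,0,-0.006,0.004,0.85],[0,0,0,0,-0.012,0.01,0.85],[0,0,0,0,-0.012,0.016,0.85],[0,0,0,0,-0.012,0.016,0.85]]}}

```text
t: 17.95
eef_pos: [0.5994, 0.0133, 0.1285]
eef_rot: [-0.107, 0.994, -0.0, -0.001]
contact_force: [2.7, -2.9, 7.3]
width: 0.0099
finger_force: 46.1
```

```bash
python3 f.py
```

```text
grasp [  -0.7 -133.4  119.5] F chest [ 1.97 -3.37  7.26] tool [-1.97 -3.36 -7.26] 0.00992790382217436 46.136051416397095 t 17.95 tq [-0.35 -0.46  0.03]
```

Emit:
{"method": "step_arm", "body": {"moves": [[0,0,0,0,-0.004,0.008,0.85],[0,0,0,0,-0.008,0.016,0.85],[0,0,0,0,-0.01,0.02,0.85],[0,0,0,0,-0.01,0.02,0.85]]}}

```text
t: 18.28
eef_pos: [0.5998, 0.0119, 0.1263]
eef_rot: [-0.107, 0.994, -0.001, -0.001]
contact_force: [2.8, -4.8, 7.3]
width: 0.0101
finger_force: 46.6
```

```bash
python3 f.py
```

```text
grasp [  -0.6 -134.8  117.3] F chest [ 1.68 -5.31  7.32] tool [-1.69 -5.31 -7.32] 0.010087061522301008 46.5910667181015 t 18.2833 tq [-0.7  -0.57 -0.09]
```

Emit:
{"method": "step_arm", "body": {"moves": [[0,0,0,0,-0.006,0.006,0.85],[0,0,0,0,-0.012,0.012,0.85],[0,0,0,0,-0.015,0.018,0.85],[0,0,0,0,-0.015,0.018,0.85]]}}

```text
t: 18.62
eef_pos: [0.6001, 0.0102, 0.1242]
eef_rot: [-0.107, 0.994, -0.001, -0.001]
contact_force: [3.1, -4.3, 7.6]
width: 0.01
finger_force: 46.6
```

```bash
python3 f.py
```

```text
grasp [  -0.7 -136.5  115.2] F chest [ 2.09 -4.88  7.63] tool [-2.1  -4.88 -7.63] 0.010029000294529128 46.63725793361664 t 18.6167 tq [-0.57 -0.51  0.05]
```

Emit:
{"method": "step_arm", "body": {"moves": [[0,0,0,0,-0.003,0.006,0.85],[0,0,0,0,-0.006,0.012,0.85],[0,0,0,0,-0.008,0.018,0.85],[0,0,0,0,-0.008,0.018,0.85]]}}

```text
t: 18.95
eef_pos: [0.6004, 0.0093, 0.1222]
eef_rot: [-0.107, 0.994, -0.001, -0.001]
contact_force: [3.2, -3.1, 7.9]
width: 0.0099
finger_force: 46.7
```

```bash
python3 f.py
```

```text
grasp [  -0.5 -137.4  113.2] F chest [ 2.39 -3.74  7.88] tool [-2.4  -3.74 -7.88] 0.009865184410155612 46.73694849014282 t 18.95 tq [-0.46 -0.49  0.01]
```

Emit:
{"method": "step_arm", "body": {"moves": [[0,0,0,0,-0.003,0.006,0.85],[0,0,0,0,-0.006,0.012,0.85],[0,0,0,0,-0.008,0.018,0.85],[0,0,0,0,-0.008,0.018,0.85]]}}

```text
t: 19.28
eef_pos: [0.6002, 0.009, 0.1195]
eef_rot: [-0.107, 0.994, 0.0, -0.001]
contact_force: [2.5, 0.3, 5.1]
width: 0.0099
finger_force: 46.4
```

```bash
python3 f.py
```

```text
grasp [  -0.8 -137.7  110.5] F chest [ 2.52 -0.3   5.09] tool [-2.51 -0.29 -5.09] 0.009882977292388679 46.38347625732422 t 19.2833 tq [ 0.32 -0.4   0.01]
```

Emit:
{"method": "step_arm", "body": {"moves": [[0,0,0,0,0,0.006,0.85],[0,0,0,0,0,0.012,0.85],[0,0,0,0,0,0.018,0.85],[0,0,0,0,0,0.018,0.85]]}}

```text
t: 19.62
eef_pos: [0.6004, 0.0089, 0.1175]
eef_rot: [-0.107, 0.994, -0.0, -0.001]
contact_force: [2.2, -1.6, 6.0]
width: 0.0104
finger_force: 46.6
```

```bash
python3 f.py
```

```text
grasp [  -0.7 -137.9  108.5] F chest [ 1.76 -2.03  6.05] tool [-1.76 -2.02 -6.05] 0.010387276190578124 46.56704485416412 t 19.6167 tq [ 0.05 -0.41  0.01]
```

Emit:
{"method": "step_arm", "body": {"moves": [[0,0,0,0,0,0.006,0.85],[0,0,0,0,0,0.012,0.85],[0,0,0,0,0,0.018,0.85],[0,0,0,0,0,0.018,0.85]]}}

```text
t: 19.95
eef_pos: [0.6006, 0.0087, 0.1157]
eef_rot: [-0.107, 0.994, -0.0, -0.001]
contact_force: [2.7, -2.1, 8.9]
width: 0.0101
finger_force: 46.7
```

```bash
python3 f.py; python3 - <<'E'
from h import *
a=[get_image(n) for n in("top","side")]
h=np.zeros((420,800,3),np.uint8)
h[:,:400]=cv2.resize(a[0]["frame"][110:320,170:370],None,fx=2,fy=2);h[:400,400:]=cv2.resize(a[1]["frame"][130:330,210:410],None,fx=2,fy=2)
cv2.imwrite("pics/shut.png",h[:,:,::-1])
E
```

```text
grasp [  -0.5 -138.1  106.7] F chest [ 2.18 -2.69  8.89] tool [-2.18 -2.68 -8.89] 0.010141259749468811 46.74697816371918 t 19.95 tq [-0.11 -0.4  -0.01]
```

View pics/shut.png

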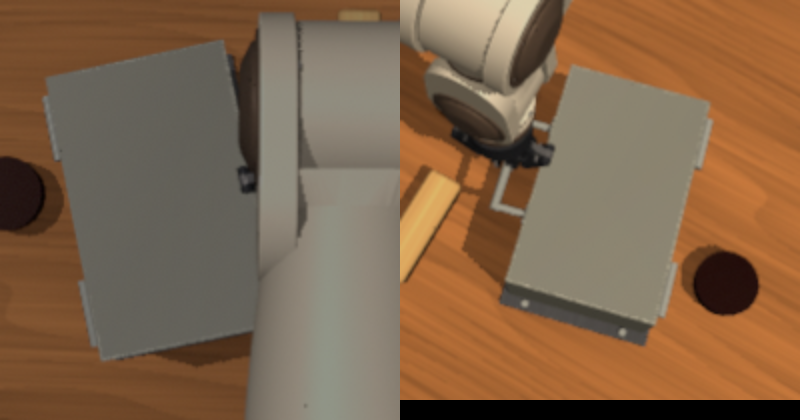

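The lid looks flat on the rim, and resistance is now stiff after the earlier drop in force. I'll ease up and check that the catch holds.

Emit:
{"method": "step_arm", "body": {"moves": [[0,0,0,0,0,-0.01,0.85],[0,0,0,0,0,-0.02,0.85],[0,0,0,0,0,-0.03,0.85],[0,0,0,0,0,-0.04,0.85],[0,0,0,0,0,-0.048,0.85],[0,0,0,0,0,-0.048,0.85]]}}

```text
t: 20.55
eef_pos: [0.6, 0.0091, 0.1206]
eef_rot: [-0.108, 0.994, 0.0, -0.002]
contact_force: [2.4, 1.9, 4.3]
width: 0.0105
finger_force: 46.3
```

```bash
python3 f.py
```

```text
grasp [  -1.  -137.6  111.6] F chest [2.71 1.31 4.27] tool [-2.69  1.32 -4.28] 0.010509010048580273 46.256089210510254 t 20.55 tq [ 0.54 -0.46 -0.02]
```

Emit:
{"method": "step_arm", "body": {"moves": [[0,0,0,0,0,-0.008,0.85],[0,0,0,0,0,-0.016,0.85],[0,0,0,0,0,-0.02,0.85],[0,0,0,0,0,-0.02,0.85]]}}

```text
t: 20.88
eef_pos: [0.5998, 0.0091, 0.1224]
eef_rot: [-0.108, 0.994, 0.0, -0.002]
contact_force: [1.1, 2.5, 1.7]
width: 0.0099
finger_force: 46.0
```

```bash
python3 f.py
```

```text
grasp [  -1.2 -137.6  113.4] F chest [1.58 2.16 1.73] tool [-1.57  2.17 -1.74] 0.009912720470152667 46.03560268878937 t 20.8833 tq [ 0.76 -0.37 -0.08]
```

Emit:
{"method": "step_arm", "body": {"moves": [[0,0,0,0,0,-0.008,0.85],[0,0,0,0,0,-0.016,0.85],[0,0,0,0,0,-0.02,0.85],[0,0,0,0,0,-0.02,0.85]]}}

```text
t: 21.22
eef_pos: [0.5997, 0.0091, 0.1247]
eef_rot: [-0.108, 0.994, 0.0, -0.002]
contact_force: [1.0, 3.9, -0.8]
width: 0.0103
finger_force: 45.8
```

```bash
python3 f.py
```

```text
grasp [  -1.2 -137.5  115.7] F chest [ 1.81  3.54 -0.8 ] tool [-1.8   3.55  0.8 ] 0.010321549176309154 45.770838260650635 t 21.2167 tq [ 1.08 -0.23 -0.05]
```

Emit:
{"method": "step_arm", "body": {"moves": [[0,0,0,0,0.006,0.002,0.85],[0,0,0,0,0.01,0.004,0.85],[0,0,0,0,0.01,0.004,0.7],[0,0,0,0,0.01,0.004,0.6],[0,0,0,0,0.01,0.004,0.4],[0,0,0,0,0.01,0.004,0.25],[0,0,0,0,0.01,0.004,0.2],[0,0,0,0,0.01,0.004,0.2]]}}

```text
t: 21.88
eef_pos: [0.5996, 0.0098, 0.1245]
eef_rot: [-0.107, 0.994, -0.0, -0.002]
contact_force: [-0.7, -0.8, -0.0]
width: 0.0345
finger_force: 0.0
```

```bash
python3 f.py
```

```text
grasp [  -1.2 -136.8  115.5] F chest [-0.88 -0.62 -0.03] tool [ 0.88 -0.63  0.03] 0.03451446230262127 0.0 t 21.8833 tq [-0.06  0.03 -0.05]
```

Emit:
{"method": "step_arm", "body": {"moves": [[0,0,0,0,0,-0.1,0.2],[0,0,0,0,0,-0.25,0.2],[0,0,0,0,0,-0.5,0.2],[0,0,0,0,0,-0.75,0.2],[0,0,0,0,0,-0.9,0.2],[0,0,0,0,0,-0.9,0.2]]}}

```text
t: 22.38
eef_pos: [0.6012, 0.01, 0.2383]
eef_rot: [-0.107, 0.994, -0.0, 0.002]
contact_force: [1.1, 0.2, 0.1]
width: 0.0344
finger_force: 0.0
```

```bash
python3 f.py; python3 - <<'E'
from h import *
d=get_image("wrist");np.savez("w2.npz",**d);S=get_image("side");np.savez("s2.npz",**S)
for z in(112,119.3): print([ (x,proj(d,world(x,-137,z)).round(1).tolist(),proj(S,world(x,-137,z)).round(1).tolist()) for x in(-55,0,55)])
h=np.zeros((420,800,3),np.uint8);h[:,:560]=d["frame"];h[:360,560:]=cv2.resize(S["frame"][145:265,230:310],None,fx=3,fy=3)
cv2.imwrite("pics/end.png",h[:,:,::-1])
E
```

```text
grasp [   0.3 -136.9  229.3] F chest [ 1.12 -0.06  0.05] tool [-1.12 -0.06 -0.05] 0.034425054055713805 0.0 t 22.3833 tq [-0.03 -0.03  0.03]
[(-55, [275.3, 127.8], [268.5, 189.0]), (0, [275.8, 210.8], [262.1, 208.2]), (55, [276.3, 283.4], [255.6, 227.9])]
[(-55, [275.3, 129.0], [268.4, 188.1]), (0, [275.8, 214.3], [262.0, 207.4]), (55, [276.3, 288.5], [255.4, 227.2])]
```

View pics/end.png

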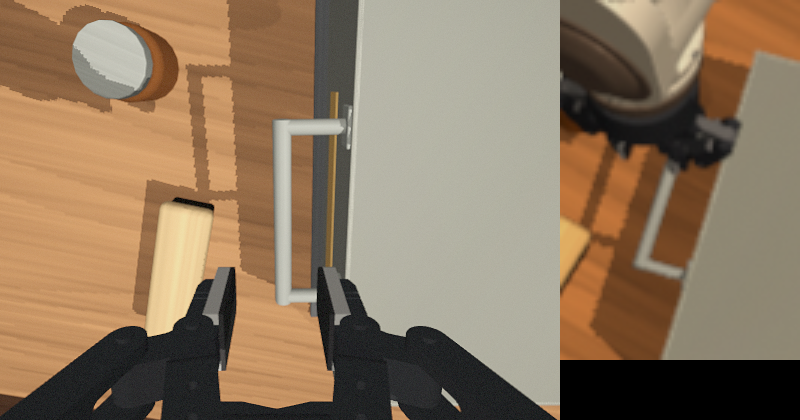

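Wrist view: the lid lies shut, with the bar at column 282 spanning rows 120–305. The jar and brush are undisturbed. I'll check the bar height from its apparent length against the open-lid picture.

```bash
python3 - <<'E'
from h import *
from scipy.optimize import least_squares
def ends(f,col,r0,r1):
    d=dict(np.load(f));g=cv2.cvtColor(d["frame"],cv2.COLOR_RGB2GRAY).astype(float)[:,col-2:col+3].mean(1)
    gr=np.diff(cv2.GaussianBlur(g[:,None],(1,5),0)[:,0]);a=r0-15+np.argmax(np.abs(gr[r0-15:r0+15]));b=r1-15+np.argmax(np.abs(gr[r1-15:r1+15]))
    return d,a+.5,b+.5
d1,a1,b1=ends("w1.npz",286,125,355);d2,a2,b2=ends("w2.npz",282,120,303);print(a1,b1,a2,b2)
for z1 in(312,315,318):
    s1=least_squares(lambda p:[proj(d1,world(p[0]-p[1],12.5,z1))[1]-a1,proj(d1,world(p[0]+p[1],12.5,z1))[1]-b1],[0,61])
    s2=least_squares(lambda p:[proj(d2,world(p[0]-s1.x[1],-137,p[1]))[1]-a2,proj(d2,world(p[0]+s1.x[1],-137,p[1]))[1]-b2],[0,112])
    print(z1,s1.x.round(1),s2.x.round(1))
E
```

```text
127.5 355.5 119.5 304.5
312 [ 7.3 68.2] [  8.7 104.8]
315 [ 6.  67.1] [  7.3 108.7]
318 [ 4.6 66.1] [  6.  112.6]
```

The forces agree. At the same bar height of about 113 mm, the push fell from 7.9 N to about 1.9 N, which is close to 6 mm of travel on these mounts, and the camera puts the bar near 110 mm, the shut height. So the catch has snapped home. I'm handing the job in.

```bash
python3 -c "
from bench import sign_off;print(sign_off())"
```

```text
the job is handed in; nothing more can be done
None
```

I folded the stay, lowered the lid by its handle and pressed it until the spring catch snapped home; the chest is handed in shut, the gripper clear of it, and the tin, jar and brush never touched.

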